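# Find a tumbler lid's size in the stepped lid gauge

## Task

These push-in tumbler lids look alike from above, but their plugs differ in diameter. Take the lid that lies alone on the small square pad and try it, plug down, in the stepped lid gauge: start at the smallest pocket and go up one pocket at a time, pressing lightly on each and never forcing it, until the plug goes in. Leave it there fully home, with its rim flat on that step, and leave the other two lids where they lie.

Things in the scene. Friction and masses are not known exactly. Their poses are not given: they have to be found in the camera images.
- lid_a_center (a point): One of three white push-in tumbler lids, alike from above. The point is on its axis, half-way up its 45 mm. Round plug 12 mm deep, foot chamfered 1 mm; round rim 56 mm across, its underside 10.5 mm and its top 5.5 mm below the point; flat upright grip 14 mm thick along x, 34 mm wide along y, edges rounded 4 mm, top 22.5 mm above the point. z up. 50 to 100 g.
- lid_b_center (a point): Second lid, same shape as lid_a except for the plug's diameter: the three plugs measure 30, 35 and 40 mm, one of each, and which is which is not told. The point is on its axis, half-way up its 45 mm. Any of the three may be the one that lies alone on the small pad.
- lid_c_center (a point): Third lid, same shape as lid_a except for the plug's diameter. The point is on its axis, half-way up its 45 mm. The two lids that are not on the small pad lie on a longer dark rubber pad behind the gauge.
- lid_a: The same lid as point lid_a_center; this origin is the centre of the foot of its plug, 22.5 mm below that point.
- lid_b: The same lid as point lid_b_center; this origin is the centre of the foot of its plug, 22.5 mm below that point.
- lid_c: The same lid as point lid_c_center; this origin is the centre of the foot of its plug, 22.5 mm below that point.
- step1_mouth (a point): Centre of the mouth of pocket 1 (the smallest) of the lid gauge, level with that step's top face, 26 mm above the bench. Pocket 26 mm across, 15 mm deep, closed below, 1 mm chamfer at the mouth. A lid that is home has its point 10.5 mm above this; one that does not go in stands with its point 22.5 mm above this.
- step1: Step 1 of the gauge, which carries pocket 1: 66 mm along x, 62 mm along y; origin under the pocket's centre, on the base plate. 1 dot on its front face. Fixed.
- step2_mouth (a point): Centre of the mouth of pocket 2 of the lid gauge, level with that step's top face, 31 mm above the bench. Pocket 31 mm across, 15 mm deep, closed below, 1 mm chamfer at the mouth. A lid that is home has its point 10.5 mm above this; one that does not go in stands with its point 22.5 mm above this.
- step2: Step 2 of the gauge, which carries pocket 2: 66 mm along x, 62 mm along y; origin under the pocket's centre, on the base plate. 2 dots on its front face. Fixed.
- step3_mouth (a point): Centre of the mouth of pocket 3 of the lid gauge, level with that step's top face, 36 mm above the bench. Pocket 36 mm across, 15 mm deep, closed below, 1 mm chamfer at the mouth. A lid that is home has its point 10.5 mm above this; one that does not go in stands with its point 22.5 mm above this.
- step3: Step 3 of the gauge, which carries pocket 3: 66 mm along x, 62 mm along y; origin under the pocket's centre, on the base plate. 3 dots on its front face. Fixed.
- step4_mouth (a point): Centre of the mouth of pocket 4 of the lid gauge, level with that step's top face, 41 mm above the bench. Pocket 41 mm across, 15 mm deep, closed below, 1 mm chamfer at the mouth. A lid that is home has its point 10.5 mm above this; one that does not go in stands with its point 22.5 mm above this.
- step4: Step 4 of the gauge, which carries pocket 4: 66 mm along x, 62 mm along y; origin under the pocket's centre, on the base plate. 4 dots on its front face. Fixed.
- gauge: Stepped lid gauge, a steel stair block fixed to the bench: four steps in a row 62 mm apart, each 5 mm higher and its pocket 5 mm wider than the one to its left; pocket 1 at the left (+y). A pocket is 1 mm wider than the plug made for it. Origin: centre of the underside of the base plate (74 by 292 by 6 mm); x away from the robot, y along the row toward step 1.
- check_spot (a point): Centre of the top of the small square dark rubber pad (85 mm square, 6 mm thick, fixed to the bench on the robot's side of the gauge). The lid to be checked lies on it, within 12 mm of this point.
Mind the look-alikes: they are no part of the job. What is shaped like the lid_c but red or yellow is not meant.

How it is judged:
By the outcome, as a careful person would: the job done as asked, in the order asked, and still so for the second after the job is handed in, with the robot touching nothing.
It also fails if it takes over 64 s, if anything falls off the work surface, if the arm or the gripper's body presses on something with over 40 N, if the wrist force passes 120 N, or if a joint passes its speed limit or range.

## Robot

A 6-joint arm with a two-finger parallel gripper is mounted at the origin on a cart in front of the work surface, level with it; the furniture and walls round the work are solid. World frame = base frame: x ahead of the robot, y to its left, z up, the work surface at z = 0. Lengths are in m, angles in degrees, forces in N, time in s.
With the tool pointing down it reaches from about 0.35 to 0.875 m from the base axis. Payload 4.2 kg.
Tool frame: the origin (TCP) lies at the very end of the fingers, on their centre line; the grasp point (between the pads) lies 19 mm behind it; z points along the fingers, y is the line along which they close (so a half turn about z gives the same grasp; the last joint's range is limited). The gripper opens to 87 mm and grips with 3 to 60 N. Pads are 19 mm wide; open, the fingers measure 117 mm over their backs; the gripper's body (75 mm by 190 mm) begins 51 mm behind the grasp point.
Start: joints at [80.191, 22.042, 0.453, 0, -68.411, -14.817], TCP at [0.26, 0.568, 0.223] pointing down, gripper open.
Joint ranges: [-179.83, 179.83], [-69.29, 118.12], [-61.27, 80.66], [-181.25, 117.63], [-171.15, -9.14], [-177.46, 177.46]. Speed limits (degrees/s): [159.86, 159.86, 180, 180, 180, 180].

## Interface

Orientations are given as a 3x3 rotation matrix whose columns are the frame's x, y, z axes.
In Python, from station import * gives the robot as it stands.
- The arm moves only by the shell command python3 -m pendant 'ROWS'. ROWS is JSON, a list of rows, each an object of numbers: "x", "y", "z": the shift along the world's x, y, z normalised to -1 to 1, where 1 is 250 mm; "rx", "ry", "rz": the turn, a rotation vector about the world's x, y, z normalised to -1 to 1, where 1 is 180 degrees; "claw": the opening, from 0 (shut) to 1 (fully open). A call has exactly 8 rows; each row is the pose to reach, as a shift and turn from the pose commanded when the call began, turning the shorter way round; what a row does not reach only later rows make up. A row lasts 1/8 s, in which the tool goes at most 62.5 mm and 10.7 degrees, less where a joint would pass 70% of its speed; a pose out of reach is approached as far as the arm can. A call with a number of a shift or a turn outside -1 to 1 is refused whole. A call with a gripper value outside its range is refused whole. The fingers move at their own pace and stop on an object; the grip force is fixed at half the most. Time passes only in rows, so rows that repeat a pose let the fingers close, or fill a call up. It gives the time, the measured TCP pose, the force, the opening and the grip force at its end, in the units of the state.
- sense(): the state, without advancing time (a new reading comes with each control period).
- capture(name): name is "scene" or "side" or "wrist"; returns a dict with "color" (420x560x3 uint8, red, green, blue), "mtx" (3x3 intrinsics, pixels), "world_to_cam" (4x4, takes a point from world to camera coordinates). Camera axes: x right, y up, looking along -z (the intrinsics and any distortion apply to the point x, -y, -z); pixel columns grow to the right and rows downward; lengths in m; the calibration is good to about 2 mm. A picture is of the moment at which its call begins. There is no depth.
- finish_job(): hands the job in; it is judged then, once.
Trained networks look in a picture, given as the dict that the camera call returned (one of the last four; its "shot" number tells which), for a name from the list of things; names that differ only in an ending like _2 or _b are one class to them, and where a whole thing is asked for, a point or a joint stands for the part that bears it (a point fixed in the world has none). Each returns a list of dicts, best first, with "conf" (0 to 1); they miss things now and then, are a little off and sometimes report something else, mostly with a low value. They report only what shows in the picture. A call takes as long as a camera call. They do not tell look-alikes from the thing itself.
- search_frame(picture, label): "centre" ([column, row] in pixels, amid what is visible of it).
- regions_of(picture, label): "region" (420x560 bool, what is visible of it) and "centre" ([column, row] in pixels, amid what is visible of it).
The state is a dict: "time_s": time; "joints": joint angles; "joint_velocities": joint speeds; "effort": joint torques, N m; "tcp_pos": TCP position; "ee_rot": TCP orientation; "wrist_force": force on the tool from outside, world axes, zero at the start; "moment": the same for the moment, N m; "gripper_width": opening from 0.0 (shut) to 1.0 (fully open); "gripper_force": force on a finger pad.
Only numpy, scipy, OpenCV 4.12 (cv2) and the standard library are available. Lean on these libraries where they do the work, as an engineer would, in place of code of your own. Each camera call takes 0.05 s, during which the arm holds its last target. There are 200 camera calls.

## Working session

There is one attempt and no reset: what is moved stays moved. The work goes in short steps, Python scripts to look and compute and a shell command to move; the robot and the scene stay as the last step left them, time stands still between calls to the robot, and variables do not carry over. Pictures are saved under pics/ and viewed, at most 10 in all, crops included, and the job is handed in when it is done.

```bash
ls; mkdir -p pics; cat > h.py <<'E'
from station import *
import numpy as np, cv2
def save(p,n,crop=None,s=1):
    im=p["color"][:,:,::-1]
    if crop: im=im[crop[1]:crop[3],crop[0]:crop[2]]
    if s!=1: im=cv2.resize(im,None,fx=s,fy=s,interpolation=cv2.INTER_CUBIC)
    cv2.imwrite("pics/"+n+".png",im)
def ray(p,uv):
    W=np.array(p["world_to_cam"]);K=np.array(p["mtx"]);R=W[:3,:3];c=-R.T@W[:3,3]
    d=np.linalg.inv(K)@[uv[0],uv[1],1]; d=R.T@(d*[1,-1,-1]); return c,d/np.linalg.norm(d)
def tri(obs):
    A=np.zeros((3,3));b=np.zeros(3);L=[ray(p,uv) for p,uv in obs]
    for c,d in L:
        M=np.eye(3)-np.outer(d,d);A+=M;b+=M@c
    x=np.linalg.solve(A,b); return x,[np.linalg.norm(np.cross(x-c,d)) for c,d in L]
def atz(p,uv,z):
    c,d=ray(p,uv); return c+d*(z-c[2])/d[2]
def proj(p,X):
    W=np.array(p["world_to_cam"]);q=W[:3,:3]@X+W[:3,3];q=np.array(p["mtx"])@(q*[1,-1,-1]);return q[:2]/q[2]
E
cat > a.py <<'E'
from h import *
s=sense();print(s["time_s"],s["tcp_pos"],s["wrist_force"],s["gripper_width"]);print(np.round(s["ee_rot"],3))
P={n:capture(n) for n in("scene","side","wrist")}
print(list(P["scene"]))
cv2.imwrite("pics/all.png",np.hstack([cv2.resize(P[n]["color"][:,:,::-1],(400,300)) for n in("scene","side")]))
save(P["scene"],"scene",None,1.42);save(P["side"],"side",None,1.42)
for n,p in P.items():
    for l in("lid_a_center","lid_a","check_spot","step1_mouth","step2_mouth","step3_mouth","step4_mouth","gauge"):
        print(n,l,[(np.round(r["centre"]).tolist(),round(r["conf"],2)) for r in search_frame(p,l)])
E
python3 a.py
```

```text
pics
0.0 [0.26016356 0.56761417 0.22145704] [-0.07874575 -0.67637561  0.52989048] 0.9984911206200091
[[ 0.909 -0.417 -0.001]
 [-0.417 -0.909 -0.002]
 [ 0.     0.002 -1.   ]]
['color', 'mtx', 'world_to_cam', 'shot']
scene lid_a_center [([238.0, 184.0], 0.8), ([299.0, 234.0], 0.32)]
scene lid_a [([350.0, 272.0], 0.95), ([380.0, 214.0], 0.67), ([313.0, 214.0], 0.65), ([236.0, 185.0], 0.58), ([194.0, 257.0], 0.57), ([217.0, 208.0], 0.56)]
scene check_spot [([383.0, 223.0], 0.8)]
scene step1_mouth [([282.0, 256.0], 0.64), ([215.0, 208.0], 0.45)]
scene step2_mouth [([299.0, 233.0], 0.76)]
scene step3_mouth [([314.0, 215.0], 0.73), ([295.0, 234.0], 0.41), ([302.0, 236.0], 0.23)]
scene step4_mouth [([330.0, 194.0], 0.94)]
scene gauge [([299.0, 232.0], 0.56)]
side lid_a_center [([257.0, 177.0], 0.98), ([304.0, 236.0], 0.16)]
side lid_a [([205.0, 241.0], 0.87), ([398.0, 231.0], 0.79), ([232.0, 200.0], 0.61), ([255.0, 180.0], 0.6), ([340.0, 286.0], 0.55), ([311.0, 235.0], 0.45), ([302.0, 236.0], 0.41)]
side check_spot [([392.0, 241.0], 0.68)]
side step1_mouth [([282.0, 260.0], 0.68), ([395.0, 230.0], 0.22)]
side step2_mouth [([304.0, 238.0], 0.82)]
side step3_mouth [([321.0, 218.0], 0.77)]
side step4_mouth [([342.0, 199.0], 0.77)]
side gauge [([310.0, 234.0], 0.71)]
wrist lid_a_center []
wrist lid_a []
wrist check_spot []
wrist step1_mouth []
wrist step2_mouth []
wrist step3_mouth []
wrist step4_mouth []
wrist gauge []
```

View pics/scene.png

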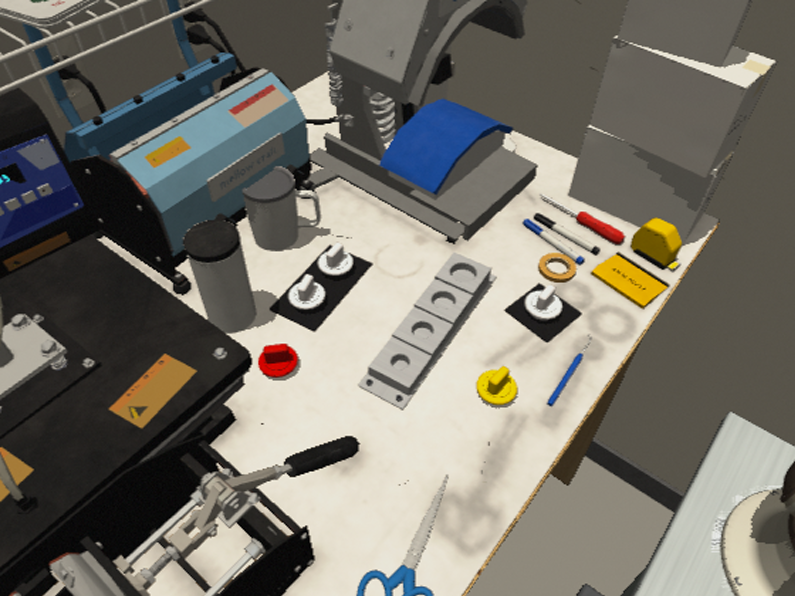

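View pics/side.png

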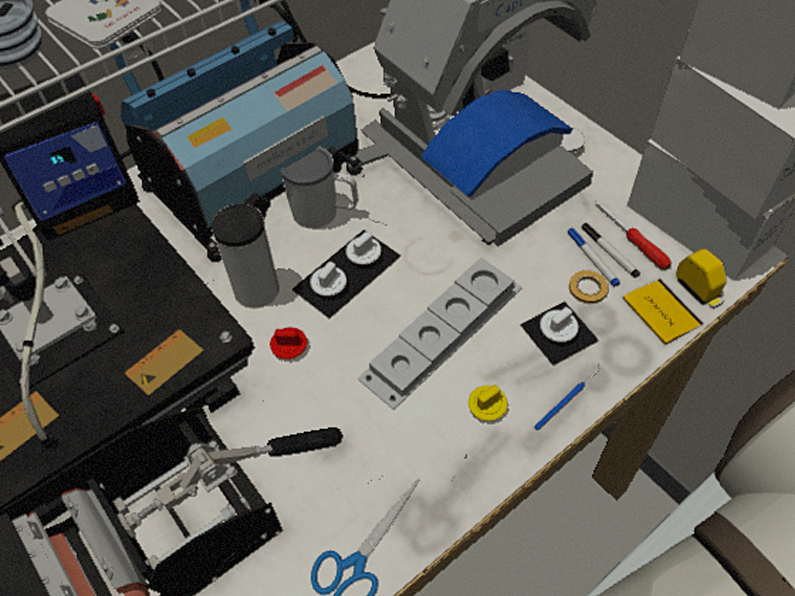

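The scene picture (native pixels) shows everything that could pass for the lid:
- white lid alone on the small pad at (382,213), side view (394,228)
- two white lids on the long pad at (237,185) and (216,208)
- red lid at (195,254)
- yellow lid at (350,272)

By the description I choose the white one at (382,213). Next I triangulate it and check it in a close crop.

```bash
cat > b.py <<'E'
from h import *
A=capture("scene");B=capture("side")
for l,za in(("step1_mouth",(282,256)),("step2_mouth",(299,233)),("step3_mouth",(314,215)),("step4_mouth",(330,194))):
    a=search_frame(A,l);b=search_frame(B,l)
    if a and b: print(l,np.round(a[0]["centre"],1),np.round(b[0]["centre"],1),*[np.round(v,4) for v in tri([(A,a[0]["centre"]),(B,b[0]["centre"])])])
def near(p,l,uv):
    r=[x for x in regions_of(p,l) if np.hypot(*(np.array(x["centre"])-uv))<14]; return r[0] if r else None
for nm,ua,ub in(("target",(382,213),(394,228)),("L1",(237,185),(257,177)),("L2",(216,208),(232,198))):
    a=near(A,"lid_a",ua);b=near(B,"lid_a",ub)
    if a and b:
        print(nm,np.round(a["centre"],1),np.round(b["centre"],1),*[np.round(v,4) for v in tri([(A,a["centre"]),(B,b["centre"])])])
for l in ("check_spot",): print(l,np.round(tri([(A,search_frame(A,l)[0]["centre"]),(B,search_frame(B,l)[0]["centre"])])[0],4))
ca=A["color"][180:250,340:430];cb=B["color"][190:260,350:440]
cv2.imwrite("pics/crop.png",cv2.resize(np.hstack([ca,cb])[:,:,::-1],None,fx=4,fy=4,interpolation=cv2.INTER_CUBIC))
E
python3 b.py
```

```text
step1_mouth [282.5 256.2] [283.6 259.8] [0.5311 0.0787 0.0236] [0.0043 0.0043]
step2_mouth [302.6 236.3] [302.1 238.8] [0.5211 0.0346 0.0595] [0.0019 0.0019]
step3_mouth [313.8 210.9] [324.4 218.3] [ 0.5451 -0.0449  0.0399] [0.0038 0.0038]
step4_mouth [330.7 194.7] [343.7 200.9] [ 0.5438 -0.1007  0.0485] [0.0002 0.0002]
target [378.1 213.4] [397.2 231.2] [ 0.4515 -0.1779 -0.0246] [0.0081 0.0081]
L1 [237.1 186.3] [254.5 180. ] [0.7121 0.0096 0.0514] [0.0018 0.0018]
L2 [217.  206.2] [231.9 200.5] [0.6995 0.082  0.0559] [0.0045 0.0045]
check_spot [ 0.425  -0.1259  0.016 ]
```

View pics/crop.png

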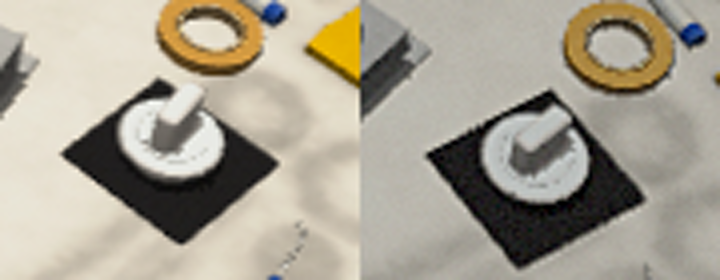

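The crop confirms the white lid alone on the dark square pad, with an upright bar. I'll check the wrist camera's mounting before moving.

```bash
python3 - <<'E'
from h import *
p=capture("wrist");s=sense();R=np.array(s["ee_rot"]);W=np.array(p["world_to_cam"])
c=-W[:3,:3].T@W[:3,3];print("cam in tool",R.T@(c-s["tcp_pos"]));print("look in tool",R.T@W[:3,:3].T@[0,0,-1]);print(np.round(p["mtx"],1))
for n in("scene","side"):
    q=capture(n);c,d=ray(q,(280,210));print(n,c,d)
    # lid bar directions using ground plane
E
```

```text
cam in tool [ 0.07012233 -0.00073911 -0.16111249]
look in tool [-2.58515331e-01 -2.18176045e-04  9.66007130e-01]
[[313.6   0.  280.3]
 [  0.  313.6 214.4]
 [  0.    0.    1. ]]
scene [0.22761448 0.49417974 0.75045862] [ 0.39968114 -0.52619206 -0.75058438]
side [0.08000028 0.42649574 0.98203036] [ 0.46346388 -0.35558032 -0.8116427 ]
```

```bash
python3 -m pendant '[{"z":0.15},{"z":0.4,"y":-0.1,"x":0.1},{"z":0.7,"y":-0.3,"x":0.2,"rz":-0.05},{"z":0.8,"y":-0.5,"x":0.35,"rz":-0.1},{"z":0.8,"y":-0.75,"x":0.5,"rz":-0.15},{"z":0.8,"y":-0.95,"x":0.6,"rz":-0.2},{"z":0.8,"y":-1,"x":0.65,"rz":-0.25},{"z":0.8,"y":-1,"x":0.7,"rz":-0.3}]'
```

```text
$[0]: bad value
```

```bash
python3 -m pendant '[{"x":0,"y":0,"z":0.15,"rx":0,"ry":0,"rz":0,"claw":1},{"x":0.1,"y":-0.1,"z":0.4,"rx":0,"ry":0,"rz":0,"claw":1},{"x":0.2,"y":-0.3,"z":0.6,"rx":0,"ry":0,"rz":-0.05,"claw":1},{"x":0.35,"y":-0.5,"z":0.7,"rx":0,"ry":0,"rz":-0.1,"claw":1},{"x":0.5,"y":-0.75,"z":0.7,"rx":0,"ry":0,"rz":-0.15,"claw":1},{"x":0.6,"y":-0.95,"z":0.7,"rx":0,"ry":0,"rz":-0.2,"claw":1},{"x":0.65,"y":-1,"z":0.7,"rx":0,"ry":0,"rz":-0.25,"claw":1},{"x":0.7,"y":-1,"z":0.7,"rx":0,"ry":0,"rz":-0.3,"claw":1}]'
```

```text
time_s: 3.4
tcp_pos: [0.4364, 0.3156, 0.3988]
ee_rot: [[0.189, -0.982, 0.002], [-0.982, -0.189, 0.001], [-0.001, -0.002, -1.0]]
wrist_force: [0.2, 1.2, 0.3]
gripper_width: 1.002
gripper_force: 0.0
```

```bash
python3 -m pendant '[{"x":0,"y":-0.2,"z":0,"rx":0,"ry":0,"rz":-0.03,"claw":1},{"x":0.0,"y":-0.4,"z":0,"rx":0,"ry":0,"rz":-0.06,"claw":1},{"x":0,"y":-0.6,"z":0,"rx":0,"ry":0,"rz":-0.06,"claw":1},{"x":0,"y":-0.8,"z":-0.05,"rx":0,"ry":0,"rz":-0.06,"claw":1},{"x":0,"y":-1,"z":-0.1,"rx":0,"ry":0,"rz":-0.06,"claw":1},{"x":0,"y":-1,"z":-0.2,"rx":0,"ry":0,"rz":-0.06,"claw":1},{"x":0,"y":-1,"z":-0.3,"rx":0,"ry":0,"rz":-0.06,"claw":1},{"x":0,"y":-1,"z":-0.3,"rx":0,"ry":0,"rz":-0.06,"claw":1}]'
cat > c.py <<'E'
from h import *
import sys
p=capture("wrist");save(p,sys.argv[1],None,1.4);np.savez("w_"+sys.argv[1]+".npz",**p)
print(sense()["tcp_pos"])
for l,z in(("lid_a_center",.03),("lid_a",.03),("step1_mouth",.026),("step2_mouth",.031),("step3_mouth",.036),("step4_mouth",.041),("check_spot",.006)):
    for r in regions_of(p,l):
        if r["conf"]>.3:
            g=r["region"].astype(np.uint8); c,_=cv2.findContours(g,0,1); c=max(c,key=cv2.contourArea)
            e=cv2.fitEllipse(c) if len(c)>5 else None
            print(l,round(r["conf"],2),np.round(r["centre"],1),np.round(atz(p,r["centre"],z),4),"ell",np.round(e[0],1),np.round(e[1],1),np.round(atz(p,e[0],z),4))
E
python3 c.py w1
```

```text
time_s: 4.4
tcp_pos: [0.4344, 0.0675, 0.3212]
ee_rot: [[0.01, -1.0, -0.003], [-1.0, -0.01, -0.002], [0.002, 0.003, -1.0]]
wrist_force: [0.5, -1.1, -0.4]
gripper_width: 0.994
gripper_force: 0.0
[0.43535204 0.06789433 0.32272541]
lid_a_center 0.61 [ 63.1 121.5] [ 0.734  -0.0119  0.03  ] ell [ 61.8 119.7] [37.1 45.8] [ 0.7353 -0.0143  0.03  ]
lid_a 0.94 [ 61. 119.] [ 0.7363 -0.0151  0.03  ] ell [ 62.  119.4] [36.3 43.7] [ 0.735  -0.0146  0.03  ]
lid_a 0.87 [128.3 242.4] [0.6646 0.1646 0.03  ] ell [126.8 244.8] [27.8 36.8] [0.6673 0.1685 0.03  ]
lid_a 0.69 [292.1 145.9] [0.4171 0.0183 0.03  ] ell [293.2 147. ] [36.9 37.6] [0.4156 0.0198 0.03  ]
lid_a 0.65 [ 80.1 176.7] [0.7224 0.0645 0.03  ] ell [ 80.1 176.2] [35.2 40.9] [0.7223 0.0637 0.03  ]
lid_a 0.63 [275.   21.9] [ 0.442  -0.1371  0.03  ] ell [278.1  18.4] [42.2 42.7] [ 0.4381 -0.1411  0.03  ]
step1_mouth 0.71 [208.  181.4] [0.5392 0.0704 0.026 ] ell [209.3 185.2] [46.7 53.5] [0.5375 0.076  0.026 ]
step2_mouth 0.77 [202.9 143.6] [0.5425 0.0162 0.031 ] ell [201.5 142.5] [50.4 57.4] [0.5444 0.0147 0.031 ]
step3_mouth 0.82 [192.1  95.8] [ 0.5523 -0.0463  0.036 ] ell [192.6  95.3] [56.4 62.4] [ 0.5516 -0.0469  0.036 ]
step4_mouth 0.63 [182.7  42.2] [ 0.5589 -0.1097  0.041 ] ell [183.2  43.9] [60.7 66.4] [ 0.5584 -0.1078  0.041 ]
check_spot 0.84 [286.4  40.9] [ 0.4266 -0.1212  0.006 ] ell [279.8  25. ] [65.5 69.2] [ 0.4358 -0.1406  0.006 ]
```

View pics/w1.png

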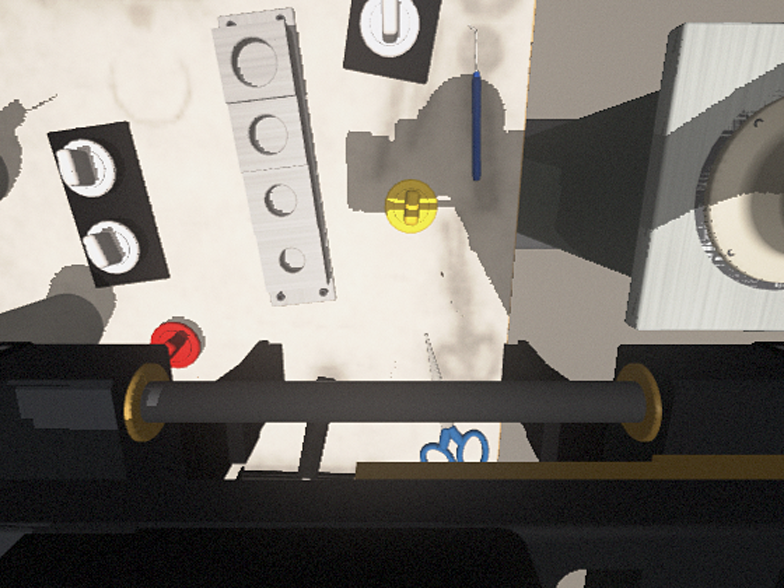

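The wrist picture (up = -y, left = +x) shows:
- target lid and small pad at native (278,18), bar nearly along y
- pockets 1 to 4 at (208,186), (200,143), (191,96) and (182,44), with the row yawed a few degrees
- yellow and red lids elsewhere

I'll go nearer for the measurement.

```bash
python3 -m pendant '[{"x":0.05,"y":-0.2,"z":-0.05,"rx":0,"ry":0,"rz":0,"claw":1},{"x":0.1,"y":-0.4,"z":-0.1,"rx":0,"ry":0,"rz":0,"claw":1},{"x":0.16,"y":-0.56,"z":-0.2,"rx":0,"ry":0,"rz":0,"claw":1},{"x":0.16,"y":-0.64,"z":-0.28,"rx":0,"ry":0,"rz":0,"claw":1},{"x":0.16,"y":-0.64,"z":-0.28,"rx":0,"ry":0,"rz":0,"claw":1},{"x":0.16,"y":-0.64,"z":-0.28,"rx":0,"ry":0,"rz":0,"claw":1},{"x":0.16,"y":-0.64,"z":-0.28,"rx":0,"ry":0,"rz":0,"claw":1},{"x":0.16,"y":-0.64,"z":-0.28,"rx":0,"ry":0,"rz":0,"claw":1}]'
python3 c.py w2
```

```text
time_s: 5.8
tcp_pos: [0.4757, -0.0911, 0.2534]
ee_rot: [[0.011, -1.0, 0.002], [-1.0, -0.011, 0.0], [-0.0, -0.002, -1.0]]
wrist_force: [0.5, -1.0, 0.0]
gripper_width: 1.001
gripper_force: 0.0
[ 0.47565259 -0.09124023  0.25318746]
lid_a_center 0.69 [ 79.1 234.8] [ 0.7356 -0.0276  0.03  ] ell [ 80.3 235.2] [23.7 44.7] [ 0.7342 -0.0271  0.03  ]
lid_a_center 0.49 [208.5 174.9] [ 0.5644 -0.1071  0.03  ] ell [210.6 173.9] [60.3 68.5] [ 0.5618 -0.1083  0.03  ]
lid_a 0.8 [310.3 145.8] [ 0.4407 -0.1434  0.03  ] ell [311.7 143. ] [44.7 45.4] [ 0.4391 -0.1467  0.03  ]
lid_a 0.78 [324.1 260. ] [0.4172 0.0038 0.03  ] ell [324.4 260.8] [24.8 41.9] [0.4168 0.005  0.03  ]
lid_a 0.62 [ 78.5 236.3] [ 0.7367 -0.0256  0.03  ] ell [ 79.5 235.2] [23.7 43.9] [ 0.7352 -0.0271  0.03  ]
step1_mouth 0.93 [233.3 311.1] [0.5399 0.0839 0.026 ] ell [234.  313.4] [26.3 58.9] [0.5391 0.0875 0.026 ]
step2_mouth 0.66 [222.  208.2] [ 0.5492 -0.0654  0.031 ] ell [217.8 197.7] [ 66.3 175.3] [ 0.554  -0.0788  0.031 ]
step3_mouth 0.81 [219.5 221.4] [ 0.5521 -0.0495  0.036 ] ell [220.4 222.3] [53.3 64.5] [ 0.551  -0.0484  0.036 ]
step4_mouth 0.56 [210.5 177. ] [ 0.5596 -0.1061  0.041 ] ell [211.1 173.6] [59.7 68. ] [ 0.5587 -0.1102  0.041 ]
step4_mouth 0.54 [233.8 310.9] [0.5368 0.0742 0.041 ] ell [233.8 313.4] [26.3 57.9] [0.537 0.078 0.041]
check_spot 0.73 [315.1 122.4] [ 0.4335 -0.1709  0.006 ] ell [312.1 140.7] [76.4 79.3] [ 0.4364 -0.1486  0.006 ]
```

View pics/w2.png

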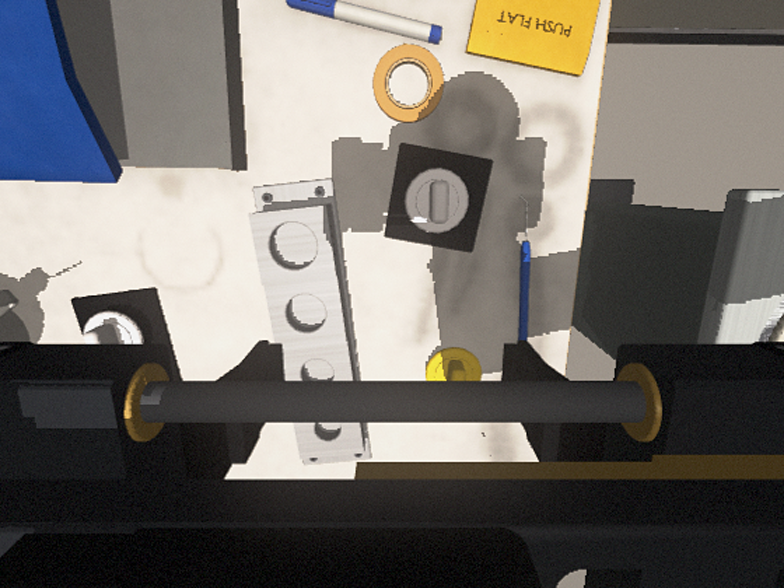

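The second wrist picture shows the target at native (312,143), bar parallel to y, and pockets 4 and 3 clear at (210,174) and (219,222), 2 and 1 partly behind the gripper. Next I fit the rim circle and the four mouth circles to the edges of both wrist views.

```bash
cat > fit.py <<'E'
from h import *
from scipy.optimize import minimize, differential_evolution as DE
from scipy.ndimage import map_coordinates
TH=np.linspace(0,2*np.pi,120,endpoint=False)
def load(n): return dict(np.load("w_"+n+".npz"))
def prep(p):
    g=cv2.GaussianBlur(cv2.cvtColor(p["color"],cv2.COLOR_RGB2GRAY).astype(np.float32),(0,0),.8)
    p["g"]=g; p["bad"]=None; return p
def pr(p,X):
    W=p["world_to_cam"];q=X@W[:3,:3].T+W[:3,3];q=(q*[1,-1,-1])@p["mtx"].T;return q[:,:2]/q[:,2:]
def edge(p,c,R,d=.0012):
    u=np.c_[np.cos(TH),np.sin(TH),0*TH]
    f=lambda r:map_coordinates(p["g"],pr(p,c+r*u)[:,::-1].T,order=1,mode="nearest")
    e=np.abs(f(R+d)-f(R-d)); uv=pr(p,c+R*u)
    ok=(uv[:,1]>1)&(uv[:,1]<238)&(uv[:,0]>1)&(uv[:,0]<558); return np.minimum(e,60)[ok].sum()/len(TH)
def circ(ps,x0,R,span=.012,z=None,zs=.02):
    b=[(x0[0]-span,x0[0]+span),(x0[1]-span,x0[1]+span)]+([(x0[2]-zs,x0[2]+zs)] if z is None else [])
    f=lambda v:-sum(edge(p,np.array([v[0],v[1],v[2] if z is None else z]),R) for p in ps)
    r=DE(f,b,seed=1,popsize=20,maxiter=80,tol=1e-8); return r.x,-r.fun
def gauge(ps,x0,dz=0):
    zz=[.026,.031,.036,.041];rr=[.013,.0155,.018,.0205]
    def f(v):
        a=np.array([-np.sin(v[2]),np.cos(v[2]),0])
        return -sum(edge(p,np.array([v[0],v[1],zz[k]+dz])+a*.062*(1.5-k),rr[k]+.001) for p in ps for k in range(4))
    r=DE(f,[(x0[0]-.012,x0[0]+.012),(x0[1]-.012,x0[1]+.012),(x0[2]-.08,x0[2]+.08)],seed=1,popsize=20,maxiter=80,tol=1e-8)
    v=r.x;a=np.array([-np.sin(v[2]),np.cos(v[2]),0]);return v,-r.fun,[np.round(np.array([v[0],v[1],zz[k]])+a*.062*(1.5-k),4) for k in range(4)]
E
cat > d.py <<'E'
from fit import *
w1,w2=prep(load("w1")),prep(load("w2"))
print("lid w2 z=.023",circ([w2],[.44,-.145],.028,z=.023)); print("lid w1",circ([w1],[.44,-.145],.028,z=.023));print("lid free z",circ([w1,w2],[.44,-.145,.023],.028))
for ps,n in(([w1],"w1"),([w2],"w2"),([w1,w2],"both")): print(n,*gauge(ps,[.547,-.017,.1]))
print([round(gauge([w1,w2],[.547,-.017,.1],dz)[1],1) for dz in(-.01,-.005,0,.005,.01)])
print("s4 free",circ([w1,w2],[.559,-.108,.041],.0215),"s3",circ([w1,w2],[.551,-.048,.036],.019))
E
python3 d.py
```

```text
lid w2 z=.023 (array([ 0.43843723, -0.14626061]), np.float64(59.365291595458984))
lid w1 (array([ 0.43835748, -0.14410051]), np.float64(44.488624572753906))
lid free z (array([ 0.4380302 , -0.14616689,  0.01523614]), np.float64(104.8988037109375))
w1 [ 0.55008501 -0.01541549  0.11722893] 153.55690002441406 [array([0.5392, 0.0769, 0.026 ]), array([0.5465, 0.0154, 0.031 ]), array([ 0.5537, -0.0462,  0.036 ]), array([ 0.561 , -0.1078,  0.041 ])]
w2 [ 0.55043647 -0.01613783  0.11359992] 77.7280502319336 [array([0.5399, 0.0763, 0.026 ]), array([0.5469, 0.0147, 0.031 ]), array([ 0.554 , -0.0469,  0.036 ]), array([ 0.561 , -0.1085,  0.041 ])]
both [ 0.5501701  -0.01563432  0.11809438] 228.61961364746094 [array([0.5392, 0.0767, 0.026 ]), array([0.5465, 0.0151, 0.031 ]), array([ 0.5538, -0.0464,  0.036 ]), array([ 0.5611, -0.108 ,  0.041 ])]
[np.float64(201.4), np.float64(230.9), np.float64(228.6), np.float64(187.5), np.float64(159.5)]
s4 free (array([ 0.56147776, -0.1080964 ,  0.03848568]), np.float64(80.42237854003906)) s3 (array([ 0.55416463, -0.0465717 ,  0.03327096]), np.float64(77.92192077636719))
```

Fits agree between views within about 1 mm and the heights are consistent: step 3 at 33 mm, step 4 at 38 mm, rim at about 15–23 mm. So the lid is at (0.438,-0.146), the gauge yaw is 6.7°, and the bar is along y. I'll descend part-way and re-measure.

```bash
python3 -m pendant '[{"x":-0.06,"y":-0.1,"z":-0.05,"rx":0,"ry":0,"rz":0,"claw":1},{"x":-0.15,"y":-0.22,"z":-0.2,"rx":0,"ry":0,"rz":0,"claw":1},{"x":-0.15,"y":-0.22,"z":-0.4,"rx":0,"ry":0,"rz":0,"claw":1},{"x":-0.15,"y":-0.22,"z":-0.53,"rx":0,"ry":0,"rz":0,"claw":1},{"x":-0.15,"y":-0.22,"z":-0.57,"rx":0,"ry":0,"rz":0,"claw":1},{"x":-0.15,"y":-0.22,"z":-0.57,"rx":0,"ry":0,"rz":0,"claw":1},{"x":-0.15,"y":-0.22,"z":-0.57,"rx":0,"ry":0,"rz":0,"claw":1},{"x":-0.15,"y":-0.22,"z":-0.57,"rx":0,"ry":0,"rz":0,"claw":1}]'
cat > e.py <<'E'
from fit import *
p=capture("wrist");np.savez("w_w3.npz",**p);p=prep(p);save(p,"w3",None,1.4)
print(sense()["tcp_pos"])
for R,z in((.028,.023),(.028,.018)): print(z,circ([p],[.438,-.146],R,z=z))
w1,w2=prep(load("w1")),prep(load("w2"))
print("free",circ([p,w2],[.438,-.146,.023],.028))
E
python3 e.py
```

```text
time_s: 7.2
tcp_pos: [0.4388, -0.1468, 0.1113]
ee_rot: [[0.01, -1.0, 0.003], [-1.0, -0.01, -0.0], [0.0, -0.003, -1.0]]
wrist_force: [0.4, -0.0, -0.5]
gripper_width: 1.003
gripper_force: 0.0
[ 0.43862393 -0.14676081  0.11106408]
0.023 (array([ 0.43823739, -0.14709133]), np.float64(43.5))
0.018 (array([ 0.43819831, -0.14640949]), np.float64(44.38999557495117))
free (array([ 0.43813669, -0.14581357,  0.01449734]), np.float64(104.62017059326172))
```

View pics/w3.png

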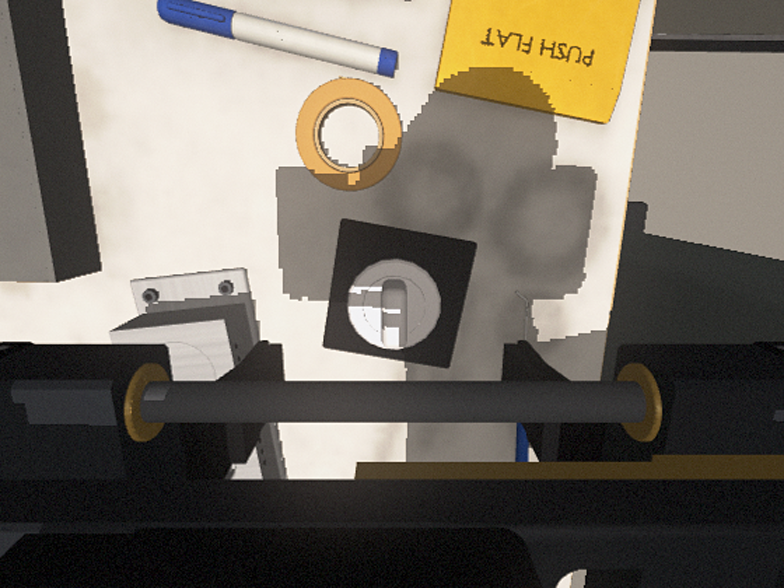

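The target's rim is at native (281,217), bar at (282,224) along image vertical and centred between the fingers. Descend, close, lift slightly.

```bash
python3 -m pendant '[{"x":0,"y":0,"z":-0.12,"rx":0,"ry":0,"rz":0,"claw":1},{"x":0,"y":0,"z":-0.24,"rx":0,"ry":0,"rz":0,"claw":1},{"x":0,"y":0,"z":-0.31,"rx":0,"ry":0,"rz":0,"claw":1},{"x":0,"y":0,"z":-0.33,"rx":0,"ry":0,"rz":0,"claw":1},{"x":0,"y":0,"z":-0.33,"rx":0,"ry":0,"rz":0,"claw":0.5},{"x":0,"y":0,"z":-0.33,"rx":0,"ry":0,"rz":0,"claw":0},{"x":0,"y":0,"z":-0.33,"rx":0,"ry":0,"rz":0,"claw":0},{"x":0,"y":0,"z":-0.33,"rx":0,"ry":0,"rz":0,"claw":0}]'; python3 -m pendant '[{"x":0,"y":0,"z":0,"rx":0,"ry":0,"rz":0,"claw":0},{"x":0,"y":0,"z":0,"rx":0,"ry":0,"rz":0,"claw":0},{"x":0,"y":0,"z":0,"rx":0,"ry":0,"rz":0,"claw":0},{"x":0,"y":0,"z":0.05,"rx":0,"ry":0,"rz":0,"claw":0},{"x":0,"y":0,"z":0.15,"rx":0,"ry":0,"rz":0,"claw":0},{"x":0,"y":0,"z":0.3,"rx":0,"ry":0,"rz":0,"claw":0},{"x":0,"y":0,"z":0.4,"rx":0,"ry":0,"rz":0,"claw":0},{"x":0,"y":0,"z":0.4,"rx":0,"ry":0,"rz":0,"claw":0}]'
```

```text
time_s: 8.25
tcp_pos: [0.4381, -0.1469, 0.028]
ee_rot: [[0.01, -1.0, 0.001], [-1.0, -0.01, 0.0], [0.0, -0.001, -1.0]]
wrist_force: [-0.4, -0.1, 1.3]
gripper_width: 0.631
gripper_force: 0.0
time_s: 9.25
tcp_pos: [0.4393, -0.1469, 0.13]
ee_rot: [[0.01, -1.0, 0.006], [-1.0, -0.01, -0.0], [0.0, -0.006, -1.0]]
wrist_force: [-0.4, 0.4, -0.7]
gripper_width: 0.157
gripper_force: 29.9
```

Held (opening 13.7 mm ≈ 14 mm). Now I measure the lid in the hand with the wrist camera.

```bash
cat > f.py <<'E'
from fit import *
p=capture("wrist");np.savez("w_w4.npz",**p);p=prep(p);t=np.array(sense()["tcp_pos"]);print(t)
for dz in(-.002,-.005,-.008,-.011,-.014):
    x,s=circ([p],t,.028,span=.008,z=t[2]+dz); print(dz,np.round(x-t[:2],4),round(s,1),np.round(pr(p,np.array([[*x,t[2]+dz]]))[0]))
save(p,"w4",(180,170,400,300),3)
E
python3 f.py
```

```text
[ 0.43807274 -0.14674031  0.12842536]
-0.002 [ 0.0019 -0.0027] 21.8 [279. 254.]
-0.005 [ 0.0018 -0.0023] 22.5 [279. 253.]
-0.008 [ 0.0027 -0.0011] 22.8 [278. 253.]
-0.011 [ 0.0027 -0.0003] 23.3 [278. 252.]
-0.014 [0.0029 0.0003] 23.6 [278. 251.]
```

View pics/w4.png

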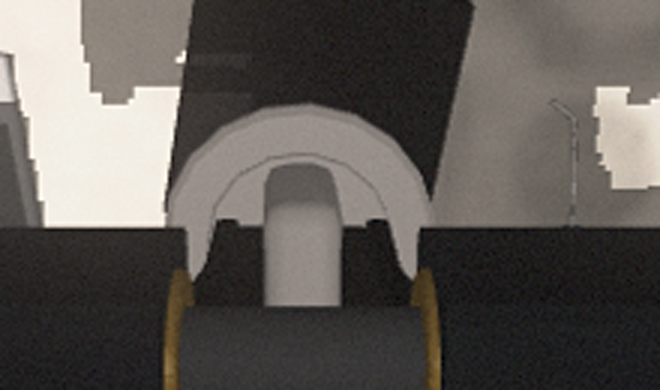

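The held lid's rim spans native columns 236–324, centre 280.3, with the bar centred between the fingers, so the camera agrees with the TCP within about 1 mm. Next I move above pocket 1.

```bash
python3 -m pendant '[{"x":0.05,"y":0.1,"z":0,"rx":0,"ry":0,"rz":0,"claw":0},{"x":0.13,"y":0.29,"z":0,"rx":0,"ry":0,"rz":0,"claw":0},{"x":0.21,"y":0.48,"z":0,"rx":0,"ry":0,"rz":0,"claw":0},{"x":0.3,"y":0.67,"z":0,"rx":0,"ry":0,"rz":0,"claw":0},{"x":0.37,"y":0.83,"z":-0.03,"rx":0,"ry":0,"rz":0,"claw":0},{"x":0.4,"y":0.893,"z":-0.1,"rx":0,"ry":0,"rz":0,"claw":0},{"x":0.4,"y":0.893,"z":-0.17,"rx":0,"ry":0,"rz":0,"claw":0},{"x":0.4,"y":0.893,"z":-0.17,"rx":0,"ry":0,"rz":0,"claw":0}]'
cat > g.py <<'E'
from fit import *
import sys
# next pocket k seen from present place; x0 guess
G={1:(.5392,.0767),2:(.5465,.0151),3:(.5538,-.0464),4:(.5611,-.108)}
n=sys.argv[1];p=capture("wrist");np.savez("w_%s.npz"%n,**p);p=prep(p);s=sense();print(np.round(s["tcp_pos"],4),np.round(s["wrist_force"],2))
for k in map(int,sys.argv[2:]):
    z=.021+.005*k
    for R in(.0105+.0025*k,.0115+.0025*k): x,sc=circ([p],G[k],R,span=.006,z=z);print(k,R,np.round(x,4),round(sc,1),np.round(pr(p,np.array([[*x,z]]))[0]))
save(p,n,None,1.4)
E
python3 g.py w5 2 3
```

```text
time_s: 10.3
tcp_pos: [0.5354, 0.0752, 0.0821]
ee_rot: [[0.009, -1.0, -0.007], [-1.0, -0.009, -0.003], [0.003, 0.007, -1.0]]
wrist_force: [0.1, 0.5, -0.7]
gripper_width: 0.157
gripper_force: 29.9
[0.5365 0.0753 0.0834] [ 0.58 -0.32 -0.39]
2 0.0155 [0.5483 0.0145] 28.4 [261. 145.]
2 0.0165 [0.5467 0.0148] 33.1 [263. 145.]
3 0.018000000000000002 [ 0.5534 -0.0449] 51.6 [251.  43.]
3 0.019 [ 0.554  -0.0456] 54.1 [250.  42.]
```

```bash
python3 -m pendant '[{"x":0.004,"y":0.003,"z":-0.02,"rx":0,"ry":0,"rz":0,"claw":0},{"x":0.006,"y":0.004,"z":-0.05,"rx":0,"ry":0,"rz":0,"claw":0},{"x":0.006,"y":0.004,"z":-0.08,"rx":0,"ry":0,"rz":0,"claw":0},{"x":0.006,"y":0.004,"z":-0.09,"rx":0,"ry":0,"rz":0,"claw":0},{"x":0.006,"y":0.004,"z":-0.1,"rx":0,"ry":0,"rz":0,"claw":0},{"x":0.006,"y":0.004,"z":-0.105,"rx":0,"ry":0,"rz":0,"claw":0},{"x":0.006,"y":0.004,"z":-0.11,"rx":0,"ry":0,"rz":0,"claw":0},{"x":0.006,"y":0.004,"z":-0.11,"rx":0,"ry":0,"rz":0,"claw":0}]'
```

```text
time_s: 11.35
tcp_pos: [0.5403, 0.0773, 0.0602]
ee_rot: [[0.011, -1.0, 0.002], [-1.0, -0.011, -0.0], [0.0, -0.002, -1.0]]
wrist_force: [-3.0, 0.6, 13.1]
gripper_width: 0.154
gripper_force: 30.0
```

Contact on pocket 1: 13 N, it didn't go in, TCP at about 60 mm. Lift and move over pocket 2, and average the readings there.

```bash
python3 -m pendant '[{"x":0,"y":0,"z":0.04,"rx":0,"ry":0,"rz":0,"claw":0},{"x":0,"y":0,"z":0.08,"rx":0,"ry":0,"rz":0,"claw":0},{"x":0.01,"y":-0.08,"z":0.08,"rx":0,"ry":0,"rz":0,"claw":0},{"x":0.02,"y":-0.17,"z":0.08,"rx":0,"ry":0,"rz":0,"claw":0},{"x":0.029,"y":-0.246,"z":0.08,"rx":0,"ry":0,"rz":0,"claw":0},{"x":0.029,"y":-0.246,"z":0.08,"rx":0,"ry":0,"rz":0,"claw":0},{"x":0.029,"y":-0.246,"z":0.08,"rx":0,"ry":0,"rz":0,"claw":0},{"x":0.029,"y":-0.246,"z":0.08,"rx":0,"ry":0,"rz":0,"claw":0}]'
cat > m.py <<'E'
from h import *
T=[]
for i in range(8): capture("side"); s=sense();T.append([*s["tcp_pos"],*s["wrist_force"]])
T=np.array(T);print("mean",np.round(T.mean(0),4),"sd",np.round(T.std(0),4))
E
python3 m.py; python3 g.py w6 3 4
```

```text
time_s: 12.35
tcp_pos: [0.5467, 0.0163, 0.0775]
ee_rot: [[0.011, -1.0, -0.0], [-1.0, -0.011, 0.0], [-0.0, 0.0, -1.0]]
wrist_force: [-0.7, 0.6, -1.5]
gripper_width: 0.157
gripper_force: 30.0
mean [ 0.5466  0.0163  0.0775 -0.3646 -0.2679 -0.7847] sd [0.000e+00 1.000e-04 0.000e+00 3.585e-01 6.970e-01 5.596e-01]
[0.5467 0.016  0.0776] [-0.15 -0.22 -0.78]
3 0.018000000000000002 [ 0.5556 -0.046 ] 34.3 [267. 143.]
3 0.019 [ 0.5542 -0.0467] 38.7 [269. 142.]
4 0.0205 [ 0.561 -0.106] 41.4 [257.  34.]
4 0.0215 [ 0.5614 -0.1071] 40.6 [256.  32.]
```

View pics/w6.png

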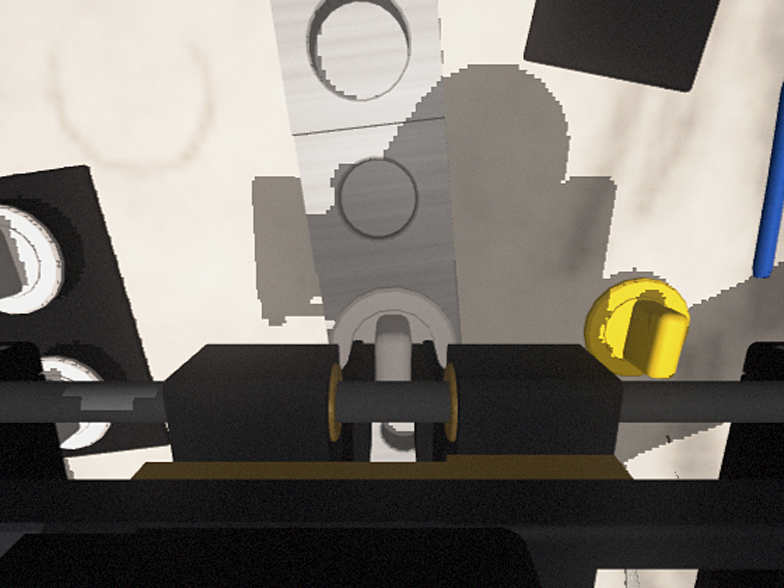

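Settled readings are precise (sd 0.1 mm). The picture shows the held lid at native (281,235), pocket 3 at (270,142) and pocket 4 at (256,34). Two small corrections, then press lightly on pocket 2.

```bash
python3 -m pendant '[{"x":-0.002,"y":-0.006,"z":-0.01,"rx":0,"ry":0,"rz":0,"claw":0},{"x":-0.002,"y":-0.006,"z":-0.03,"rx":0,"ry":0,"rz":0,"claw":0},{"x":-0.002,"y":-0.006,"z":-0.04,"rx":0,"ry":0,"rz":0,"claw":0},{"x":-0.002,"y":-0.006,"z":-0.048,"rx":0,"ry":0,"rz":0,"claw":0},{"x":-0.002,"y":-0.006,"z":-0.056,"rx":0,"ry":0,"rz":0,"claw":0},{"x":-0.002,"y":-0.006,"z":-0.062,"rx":0,"ry":0,"rz":0,"claw":0},{"x":-0.002,"y":-0.006,"z":-0.066,"rx":0,"ry":0,"rz":0,"claw":0},{"x":-0.002,"y":-0.006,"z":-0.066,"rx":0,"ry":0,"rz":0,"claw":0}]'; python3 m.py
```

```text
time_s: 13.8
tcp_pos: [0.5465, 0.0143, 0.0651]
ee_rot: [[0.012, -1.0, 0.001], [-1.0, -0.012, -0.001], [0.001, -0.001, -1.0]]
wrist_force: [-7.9, 0.8, 22.3]
gripper_width: 0.159
gripper_force: 30.0
mean [ 5.46500e-01  1.43000e-02  6.51000e-02 -8.52160e+00  1.25170e+00
  2.23117e+01] sd [0.     0.     0.     0.2248 0.4382 0.2179]
```

Pocket 2 is blocked exactly at face height (5 mm above pocket 1's contact). I'll ease off to about 9 N and make a ±1.5 mm wiggle, to rule out simple misalignment.

```bash
python3 -m pendant '[{"x":-0.002,"y":0,"z":0.01,"rx":0,"ry":0,"rz":0,"claw":0},{"x":-0.007,"y":0,"z":0.01,"rx":0,"ry":0,"rz":0,"claw":0},{"x":-0.002,"y":0.006,"z":0.01,"rx":0,"ry":0,"rz":0,"claw":0},{"x":0.005,"y":0,"z":0.01,"rx":0,"ry":0,"rz":0,"claw":0},{"x":-0.002,"y":-0.006,"z":0.01,"rx":0,"ry":0,"rz":0,"claw":0},{"x":-0.002,"y":0,"z":0.01,"rx":0,"ry":0,"rz":0,"claw":0},{"x":-0.002,"y":0,"z":0.01,"rx":0,"ry":0,"rz":0,"claw":0},{"x":-0.002,"y":0,"z":0.01,"rx":0,"ry":0,"rz":0,"claw":0}]'; python3 m.py
```

```text
time_s: 15.2
tcp_pos: [0.5471, 0.0143, 0.0652]
ee_rot: [[0.011, -1.0, 0.003], [-1.0, -0.011, -0.0], [0.0, -0.003, -1.0]]
wrist_force: [-1.0, -1.2, 9.3]
gripper_width: 0.162
gripper_force: 30.0
mean [ 0.5471  0.0143  0.0652 -0.677  -1.2311  8.8556] sd [0.     0.     0.     0.5678 0.5985 0.5342]
```

Pocket 2 is still refused, so the plug isn't the 30 mm one. On to pocket 3.

```bash
python3 -m pendant '[{"x":0,"y":0,"z":0.04,"rx":0,"ry":0,"rz":0,"claw":0},{"x":0,"y":0,"z":0.078,"rx":0,"ry":0,"rz":0,"claw":0},{"x":0.01,"y":-0.08,"z":0.078,"rx":0,"ry":0,"rz":0,"claw":0},{"x":0.02,"y":-0.17,"z":0.078,"rx":0,"ry":0,"rz":0,"claw":0},{"x":0.032,"y":-0.247,"z":0.078,"rx":0,"ry":0,"rz":0,"claw":0},{"x":0.032,"y":-0.247,"z":0.078,"rx":0,"ry":0,"rz":0,"claw":0},{"x":0.032,"y":-0.247,"z":0.078,"rx":0,"ry":0,"rz":0,"claw":0},{"x":0.032,"y":-0.247,"z":0.078,"rx":0,"ry":0,"rz":0,"claw":0}]'
cat > k.py <<'E'
from fit import *
import sys
p=prep(capture("wrist"));t=np.array(sense()["tcp_pos"]);print(np.round(t,4),"tcp px",np.round(pr(p,t[None]-[0,0,.017])[0],1))
# bright rim: fit in tool-near window only
for dz,R in((-.017,.028),(-.022,.028)):
    x,s=circ([p],t,R,span=.004,z=t[2]+dz);print(dz,np.round(x-t[:2],4),round(s,1),np.round(pr(p,np.array([[*x,t[2]+dz]]))[0],1))
save(p,sys.argv[1],(180,0,400,300),2)
E
python3 k.py w7; python3 g.py w7b 4
```

```text
time_s: 16.6
tcp_pos: [0.5536, -0.0469, 0.0831]
ee_rot: [[0.011, -1.0, -0.0], [-1.0, -0.011, 0.0], [-0.0, 0.0, -1.0]]
wrist_force: [0.1, -1.0, -1.7]
gripper_width: 0.158
gripper_force: 30.0
[ 0.5536 -0.0468  0.0831] tcp px [280.2 249.5]
-0.017 [0.0004 0.0014] 11.2 [279.5 251.7]
-0.022 [-0.0001  0.0027] 11.7 [280.3 250.7]
[ 0.5536 -0.0469  0.0831] [-0.83  0.64 -1.23]
4 0.0205 [ 0.5612 -0.1082] 37.3 [269. 144.]
4 0.0215 [ 0.5618 -0.1083] 42.0 [268. 144.]
```

View pics/w7.png

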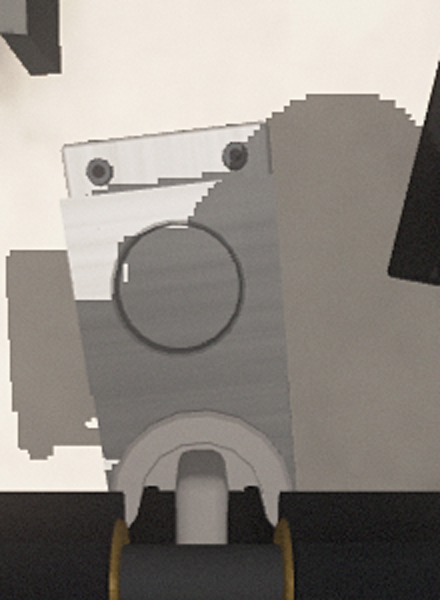

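The lid in hand is centred within about 1 mm. Native pixels: lid arc top (280,205), pocket 4 at (269,144). Press lightly on pocket 3.

```bash
python3 -m pendant '[{"x":0,"y":-0.003,"z":-0.01,"rx":0,"ry":0,"rz":0,"claw":0},{"x":0,"y":-0.003,"z":-0.025,"rx":0,"ry":0,"rz":0,"claw":0},{"x":0,"y":-0.003,"z":-0.037,"rx":0,"ry":0,"rz":0,"claw":0},{"x":0,"y":-0.003,"z":-0.046,"rx":0,"ry":0,"rz":0,"claw":0},{"x":0,"y":-0.003,"z":-0.054,"rx":0,"ry":0,"rz":0,"claw":0},{"x":0,"y":-0.003,"z":-0.06,"rx":0,"ry":0,"rz":0,"claw":0},{"x":0,"y":-0.003,"z":-0.06,"rx":0,"ry":0,"rz":0,"claw":0},{"x":0,"y":-0.003,"z":-0.06,"rx":0,"ry":0,"rz":0,"claw":0}]'; python3 m.py
```

```text
time_s: 17.7
tcp_pos: [0.5538, -0.0481, 0.0701]
ee_rot: [[0.011, -1.0, 0.001], [-1.0, -0.011, -0.0], [0.0, -0.001, -1.0]]
wrist_force: [-4.5, 2.0, 11.2]
gripper_width: 0.159
gripper_force: 30.0
mean [ 0.5538 -0.0481  0.0701 -3.6487  1.3713 10.5199] sd [0.     0.     0.     0.536  0.4053 0.3429]
```

```bash
python3 -m pendant '[{"x":0,"y":0.004,"z":0.002,"rx":0,"ry":0,"rz":0,"claw":0},{"x":0,"y":0.008,"z":0.002,"rx":0,"ry":0,"rz":0,"claw":0},{"x":0.006,"y":0.002,"z":0.002,"rx":0,"ry":0,"rz":0,"claw":0},{"x":0,"y":-0.006,"z":0.002,"rx":0,"ry":0,"rz":0,"claw":0},{"x":-0.006,"y":0,"z":0.002,"rx":0,"ry":0,"rz":0,"claw":0},{"x":0,"y":0.003,"z":0.002,"rx":0,"ry":0,"rz":0,"claw":0},{"x":0,"y":0.002,"z":0.002,"rx":0,"ry":0,"rz":0,"claw":0},{"x":0,"y":0.002,"z":0.002,"rx":0,"ry":0,"rz":0,"claw":0}]'; python3 m.py
```

```text
time_s: 19.1
tcp_pos: [0.5546, -0.048, 0.0702]
ee_rot: [[0.011, -1.0, 0.002], [-1.0, -0.011, -0.001], [0.001, -0.002, -1.0]]
wrist_force: [-0.4, -1.1, 8.2]
gripper_width: 0.154
gripper_force: 30.0
mean [ 0.5546 -0.048   0.0701 -0.5074 -1.8509  8.7757] sd [0.     0.     0.     0.302  0.644  0.3516]
```

Pocket 3 refuses too, at face height even with the wiggle. On to pocket 4.

```bash
python3 -m pendant '[{"x":0,"y":0,"z":0.04,"rx":0,"ry":0,"rz":0,"claw":0},{"x":0,"y":0,"z":0.086,"rx":0,"ry":0,"rz":0,"claw":0},{"x":0.01,"y":-0.08,"z":0.086,"rx":0,"ry":0,"rz":0,"claw":0},{"x":0.02,"y":-0.17,"z":0.086,"rx":0,"ry":0,"rz":0,"claw":0},{"x":0.03,"y":-0.247,"z":0.086,"rx":0,"ry":0,"rz":0,"claw":0},{"x":0.03,"y":-0.247,"z":0.086,"rx":0,"ry":0,"rz":0,"claw":0},{"x":0.03,"y":-0.247,"z":0.086,"rx":0,"ry":0,"rz":0,"claw":0},{"x":0.03,"y":-0.247,"z":0.086,"rx":0,"ry":0,"rz":0,"claw":0}]'; python3 k.py w8
```

```text
time_s: 20.5
tcp_pos: [0.5611, -0.1088, 0.09]
ee_rot: [[0.011, -1.0, -0.0], [-1.0, -0.011, 0.0], [-0.0, 0.0, -1.0]]
wrist_force: [-0.4, 0.8, -1.2]
gripper_width: 0.159
gripper_force: 30.0
[ 0.5611 -0.1088  0.0901] tcp px [280.1 249.5]
-0.017 [0.0002 0.0014] 12.1 [279.7 251.7]
-0.022 [-0.      0.0026] 12.9 [280.1 250.5]
```

```bash
python3 -m pendant '[{"x":0,"y":0,"z":-0.02,"rx":0,"ry":0,"rz":0,"claw":0},{"x":0,"y":0,"z":-0.035,"rx":0,"ry":0,"rz":0,"claw":0},{"x":0,"y":0,"z":-0.047,"rx":0,"ry":0,"rz":0,"claw":0},{"x":0,"y":0,"z":-0.056,"rx":0,"ry":0,"rz":0,"claw":0},{"x":0,"y":0,"z":-0.063,"rx":0,"ry":0,"rz":0,"claw":0},{"x":0,"y":0,"z":-0.068,"rx":0,"ry":0,"rz":0,"claw":0},{"x":0,"y":0,"z":-0.068,"rx":0,"ry":0,"rz":0,"claw":0},{"x":0,"y":0,"z":-0.068,"rx":0,"ry":0,"rz":0,"claw":0}]'; python3 m.py
```

```text
time_s: 21.55
tcp_pos: [0.5612, -0.1094, 0.0731]
ee_rot: [[0.01, -1.0, 0.0], [-1.0, -0.01, 0.0], [-0.0, -0.0, -1.0]]
wrist_force: [-0.0, 0.0, -1.8]
gripper_width: 0.156
gripper_force: 30.0
mean [ 0.5612 -0.1093  0.0731 -0.2087 -0.4888 -0.8983] sd [0.     0.     0.     0.3336 0.6312 0.423 ]
```

It is entering, 2 mm below the face with no force. Continue down gently.

```bash
python3 -m pendant '[{"x":0,"y":0,"z":-0.007,"rx":0,"ry":0,"rz":0,"claw":0},{"x":0,"y":0,"z":-0.014,"rx":0,"ry":0,"rz":0,"claw":0},{"x":0,"y":0,"z":-0.021,"rx":0,"ry":0,"rz":0,"claw":0},{"x":0,"y":0,"z":-0.028,"rx":0,"ry":0,"rz":0,"claw":0},{"x":0,"y":0,"z":-0.034,"rx":0,"ry":0,"rz":0,"claw":0},{"x":0,"y":0,"z":-0.04,"rx":0,"ry":0,"rz":0,"claw":0},{"x":0,"y":0,"z":-0.045,"rx":0,"ry":0,"rz":0,"claw":0},{"x":0,"y":0,"z":-0.045,"rx":0,"ry":0,"rz":0,"claw":0}]'; python3 m.py
```

```text
time_s: 22.95
tcp_pos: [0.5614, -0.1093, 0.0632]
ee_rot: [[0.011, -1.0, 0.001], [-1.0, -0.011, -0.0], [0.0, -0.001, -1.0]]
wrist_force: [-1.8, 1.6, 7.3]
gripper_width: 0.156
gripper_force: 30.0
mean [ 0.5614 -0.1093  0.0632 -2.0119  1.9463  6.7883] sd [0.     0.     0.     0.6145 0.4354 0.4459]
```

Home at TCP 63.2 mm (63.1 expected), 7 N. Unload, open modestly, rise straight up.

```bash
python3 -m pendant '[{"x":0,"y":0,"z":0.004,"rx":0,"ry":0,"rz":0,"claw":0},{"x":0,"y":0,"z":0.004,"rx":0,"ry":0,"rz":0,"claw":0.45},{"x":0,"y":0,"z":0.004,"rx":0,"ry":0,"rz":0,"claw":0.45},{"x":0,"y":0,"z":0.004,"rx":0,"ry":0,"rz":0,"claw":0.45},{"x":0,"y":0,"z":0.05,"rx":0,"ry":0,"rz":0,"claw":0.45},{"x":0,"y":0,"z":0.15,"rx":0,"ry":0,"rz":0,"claw":0.45},{"x":0,"y":0.1,"z":0.35,"rx":0,"ry":0,"rz":0,"claw":0.45},{"x":0,"y":0.2,"z":0.5,"rx":0,"ry":0,"rz":0,"claw":0.45}]'
python3 -m pendant '[{"x":-0.1,"y":0,"z":0.1,"rx":0,"ry":0,"rz":0,"claw":0.45},{"x":-0.1,"y":0,"z":0.1,"rx":0,"ry":0,"rz":0,"claw":0.45},{"x":-0.1,"y":0,"z":0.1,"rx":0,"ry":0,"rz":0,"claw":0.45},{"x":-0.1,"y":0,"z":0.1,"rx":0,"ry":0,"rz":0,"claw":0.45},{"x":-0.1,"y":0,"z":0.1,"rx":0,"ry":0,"rz":0,"claw":0.45},{"x":-0.1,"y":0,"z":0.1,"rx":0,"ry":0,"rz":0,"claw":0.45},{"x":-0.1,"y":0,"z":0.1,"rx":0,"ry":0,"rz":0,"claw":0.45},{"x":-0.1,"y":0,"z":0.1,"rx":0,"ry":0,"rz":0,"claw":0.45}]'
cat > v.py <<'E'
from fit import *
p=prep(capture("wrist"));
for z in(.046,.058):print(z,circ([p],[.5613,-.1082],.028,span=.006,z=z))
a=capture("side");b=capture("scene")
im=np.hstack([cv2.resize(q["color"][y:y+150,x:x+130],None,fx=2,fy=2,interpolation=cv2.INTER_CUBIC) for q,x,y in((a,280,140),(b,260,140))]+[cv2.resize(p["color"][60:210,120:250],None,fx=2,fy=2)])
cv2.imwrite("pics/end.png",im[:,:,::-1])
E
python3 v.py
```

```text
time_s: 24.35
tcp_pos: [0.5617, -0.0591, 0.1897]
ee_rot: [[0.01, -1.0, 0.003], [-1.0, -0.01, -0.0], [0.0, -0.003, -1.0]]
wrist_force: [0.4, -0.1, 0.4]
gripper_width: 0.449
gripper_force: 0.0
time_s: 25.35
tcp_pos: [0.5362, -0.0594, 0.2117]
ee_rot: [[0.01, -1.0, -0.0], [-1.0, -0.01, -0.0], [0.0, 0.0, -1.0]]
wrist_force: [0.0, -0.1, 0.4]
gripper_width: 0.451
gripper_force: 0.0
0.046 (array([ 0.5665967 , -0.10576712]), np.float64(18.168262481689453))
0.058 (array([ 0.56395032, -0.1074196 ]), np.float64(20.41552734375))
```

View pics/end.png

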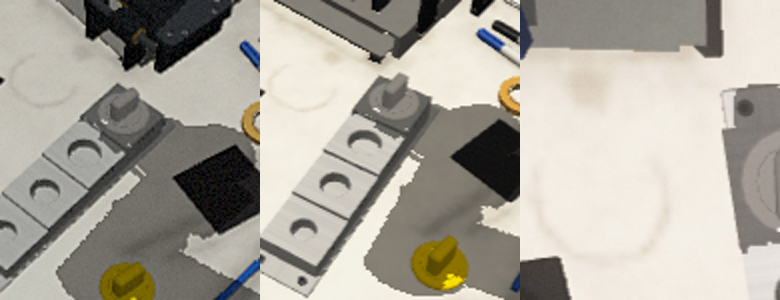

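The last picture shows the lid upright in step 4 (side view at native (342,195)) with its rim flat on the face, the small pad empty and the gripper clear. Handing in.

```bash
python3 -c "
from station import *
print(finish_job())"
```

```text
the job is handed in; nothing more can be done
None
```

The lid from the small pad was refused by pockets 1, 2 and 3 under light presses (22 N at most, on pocket 2), went into pocket 4 (so it has the 40 mm plug), and was left there at home height with the gripper clear; the other two lids were not touched, and the job was handed in at about 25.5 s.

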